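Seat the filter drawer and start its lock bolt

ROBOT

A 6-joint arm with a two-finger parallel gripper is mounted at the origin on a cart in front of the work surface, level with it; the furniture and walls round the work are solid. World frame = base frame: x ahead of the robot, y to its left, z up, the work surface at z = 0. Lengths are in m, angles in degrees, forces in N, time in s.
With the tool pointing down it reaches from about 0.4 to 0.825 m from the base axis. Payload 7 kg.
Tool frame: the origin (TCP) lies between the finger pads; the fingertips stand 25 mm ahead of it and the grasp point (between the pads) lies 6 mm ahead of it; z points along the fingers, y is the line along which they close (so a half turn about z gives the same grasp; the last joint's range is limited). The gripper opens to 88 mm and grips with 3 to 60 N. Pads are 19 mm wide; open, the fingers measure 130 mm over their backs; the gripper's body (78 mm by 193 mm) begins 47 mm behind the grasp point.
Start: joints at [-47.722, 20.546, 0.682, 0, -70.136, -16.507], TCP at [0.293, -0.608, 0.252] pointing down, gripper open.
Joint ranges: [-176.03, 176.03], [-82.01, 121.73], [-58.28, 71.71], [-173.87, 95.51], [-174.79, -0.11], [-173.66, 173.66]. Speed limits (degrees/s): [136.94, 136.94, 172.46, 180, 180, 180].

INTERFACE

Orientations are given as [roll, pitch, yaw] about the fixed x, y, z axes, in that order (R = Rz(yaw) Ry(pitch) Rx(roll)).
In Python, from plant import ctrl gives the robot as it stands.
- The arm moves only by the shell command python3 drive.py 'ROWS'. ROWS is a JSON object whose key "deltas" holds a list of rows, 1 to 8 of them, each of 5 numbers: dx, dy, dz in parts of the range, where 1.0 means 0.6 m, then a turn about the tool's z in normalised numbers (1 is 90 degrees), then the finger opening in m; each row is the pose to reach, as a shift and turn from the pose commanded when the command began, along the tool's axes at that moment; what a row does not reach only later rows make up. A row lasts 1/8 s, in which the tool goes at most 0.0625 m and 10.7 degrees, less where a joint would pass 70% of its speed; a pose out of reach is approached as far as the arm can. The fingers move at their own pace and stop on an object; the grip force is fixed at half the most. Time passes only in rows, so rows that do not move let the fingers close. It prints the time, the measured TCP pose, the force, the opening and the grip force at its end. Input that does not fit is refused with a message, and nothing moves.
- ctrl.get_obs(): the state, without advancing time (a new reading comes with each control period).
- ctrl.snapshot(name): name is "scene" or "top" or "wrist"; returns a dict with "frame" (480x640x3 uint8, red, green, blue), "z_map" (480x640 float32, m along the optical axis (not along the pixel's ray), 0 where there is no reading), "fovy" (degrees; the focal length in pixels is half the picture's height over the tangent of half this angle, whatever the lens; pixels are square), "cx", "cy" (the principal point, pixels), "R" (3x3) and "t" (3): a world point X has camera coordinates R X + t; the wrist camera has in their place "T_tool_cam" (4x4, takes a point from camera to tool coordinates, whose origin is the TCP and whose axes are the flange's). Camera axes: x right, y down, z forward; pixel columns grow to the right and rows downward; lengths in m; the calibration is good to about 2 mm. A picture is of the moment at which its call begins: read the wrist's pose just before it.
- ctrl.close_job(): hands the job in; it is judged then, once.
The state is a dict: "clock": time; "joint_pos": joint angles; "qvel": joint speeds; "tau": joint torques, N m; "tool_pos": TCP position; "orientation": TCP orientation; "force": force on the tool from outside, world axes, zero at the start; "moment": the same for the moment, N m; "opening": finger opening in m; "gripper_force": force on a finger pad.
Only numpy, scipy, OpenCV 4.12 (cv2) and the standard library are available. Lean on these libraries where they do the work, as an engineer would, in place of code of your own. Each camera call takes 0.05 s, during which the arm holds its last target. There are 200 camera calls.

TASK

Push the open filter drawer of the white filter unit fully home until it clicks into its detent. Then start the hex lock bolt on top of the unit: turn it backward (counterclockwise from above) until it drops into its thread, and from there turn it one full turn forward (clockwise). Finish while still gripping the bolt head with the started bolt at rest, and leave the things standing around where they are.

Things in the scene. Friction and masses are not known exactly. Their poses are not given: they have to be found in the camera images.
- filter_unit: white filter unit fixed on the bench, 100 (x) x 116 (y) x 64 mm high, blue outlet at the back. Origin: centre of its underside; its -x side is the front with the drawer, z up. A steel threaded boss, 32 mm across, stands in the middle of its top, upper face 74 mm above the bench; the bolt stands upright in it on the unit's z axis. It may stand turned up to 0.4 rad
- filter_drawer (a joint): opening of the drawer in m: 0 fully home, grows as it comes out along the unit's -x; starts 0.028 to 0.050. It slides with about 1.2 N friction; over the last 10 mm a sprung detent ball needs a few newtons more (under 6 N), and past about 5 mm it pulls the drawer in and keeps it at 0
- drawer_pull (a point): centre of the front face of the black pull bar (50 mm wide, 14 mm high, 10 mm out) on the blue drawer front, 44 mm above the bench; moves with the drawer. At home it is 70 mm in front of the bolt axis. The blue front is 112 mm wide, 8 to 58 mm above the bench; pushing bar or front along the unit's +x shuts the drawer
- lock_bolt: the steel hex bolt: head 24 mm across flats, 28 mm across corners, 22 mm high, on a coarse threaded shank 18 mm thick (pitch 5 mm). Its z is the bolt axis, up; its own +y and -y faces, and those 60 and 120 degrees round, are the flats. A spring (about 4 N) and its weight pull it down; a tight grip can hold it up at turns of 0 to -0.8 rad, it then drops when the grip is loosened
- bolt_head (a point): centre of the hex head, on the bolt axis. Height over the unit's underside: 109 mm minus 0.8 mm per rad of bolt_turn before the drop, 104 mm minus 0.8 mm per rad after it (99 mm when started by one turn), with up to 1 mm of play upward. 24 mm of shank show under the head at first
- bolt_mark (a point): outer end of the red paint stripe on the head's top; the stripe points from the axis along the bolt's own -x. At joint value 0 it points to the drawer side (the unit's -x)
- bolt_turn (a joint): turn of the bolt in rad, grows forward (clockwise from above). Starts 0.5 to 1.9. Turned backward the bolt climbs 0.8 mm per rad; at 0 its thread end comes free and it drops 5 mm; backward it stops at -0.8. Turned forward from there it sinks 0.8 mm per rad; one turn from the drop is 6.28. Turned forward before the drop it binds at about 2.6. Takes about 0.03 N m
- bottle_mid: bystander: squat white bottle 55 x 55 x 44 mm, origin at centre of underside
- petri_dish: bystander: round dish with red-brown filling, 61 mm across, 14 mm high, origin at centre of underside
- timer: bystander: white bench timer 62 x 66 x 18 mm, origin at centre of underside
- tape_roll: bystander: tan tape roll lying flat, 61 mm across, 25 mm high, origin at centre of underside
- tip_rack: bystander: yellow tip rack 88 x 126 x 36 mm, origin at centre of underside
- wash_bottle: bystander: white wash bottle with red cap, 66 x 95 x 160 mm, origin at centre of underside

How it is judged (in metres and radians):
On the way, in this order (a step that is already met when the one before it is completed fails the run):
1. the drawer is pushed home into its detent, before the bolt has dropped (value of joint filter_drawer below 0.002 m and z of bolt_head in the frame of filter_unit above 0.106 m), for 0.2 s.
2. the bolt, turned backward, has dropped into its thread (z of bolt_head in the frame of filter_unit below 0.1055 m and value of joint bolt_turn below 0.6 rad), for 0.1 s.
At the end, for the whole second after the job is handed in: the drawer is within 2 mm of home; the bolt has dropped into its thread (head centre under 102 mm) and stands one turn forward of the drop point, within about a sixth of a turn (5.2 to 7.35 rad); it does not turn, and the fingers still grip the bolt with more than 4 N (value of joint filter_drawer below 0.002 m and z of bolt_head in the frame of filter_unit below 0.102 m and value of joint bolt_turn between 5.2 and 7.35 rad and angular speed of lock_bolt below 0.15 rad/s and contact force between the fingers and lock_bolt above 4 N); the arm keeps its last pose, push and grip.
It fails at once if a bystander is pushed more than 30 mm away (distance of any of bottle_mid, petri_dish, timer, tape_roll, tip_rack, wash_bottle from where it was at the start of the episode above 0.03 m).
It also fails if it takes over 72 s, if anything falls off the work surface, if the arm or the gripper's body presses on something with over 40 N, if the wrist force passes 120 N, or if a joint passes its speed limit or range.

## Working session

There is one attempt and no reset: what is moved stays moved. The work goes in short steps, Python scripts to look and compute and a shell command to move; the robot and the scene stay as the last step left them, time stands still between calls to the robot, and variables do not carry over. Pictures are saved under pics/ and viewed, at most 10 in all, crops included, and the job is handed in when it is done.

```bash
ls; mkdir -p pics
python3 - <<'E'
from plant import ctrl
import cv2,numpy as np
o=ctrl.get_obs();print({k:np.round(v,3) for k,v in o.items()})
for n in("scene","top"):
    s=ctrl.snapshot(n);cv2.imwrite(f'pics/{n}0.png',s['frame'][:,:,::-1]);np.savez(f'{n}0.npz',**s)
    print(n,s['fovy'],s['cx'],s['cy'],s['R'],s['t'])
E
```

```text
drive.py
pics
plant.py
{'clock': np.float64(0.0), 'joint_pos': array([-4.7720e+01,  2.0590e+01,  6.3300e-01, -2.1000e-02, -7.0134e+01,
       -1.6508e+01]), 'qvel': array([ 0.001, -0.015, -0.05 , -0.109,  0.004, -0.056]), 'tau': array([ 1.0000e-03, -5.8272e+01,  2.9307e+01,  6.9980e+00,  7.0000e-03,
       -0.0000e+00]), 'tool_pos': array([ 0.293, -0.607,  0.251]), 'orientation': array([ 1.79907e+02, -7.00000e-03, -1.54235e+02]), 'force': array([-0.704,  0.181,  0.167]), 'moment': array([ 0.062, -0.066,  0.029]), 'gripper_force': np.float64(0.0), 'opening': np.float64(0.088)}
scene 55.76795421189556 319.6685782646898 232.54771422625504 [[-0.7931849  -0.60891483 -0.00896901]
 [-0.33543796  0.44914584 -0.82809987]
 [ 0.50827068 -0.65382777 -0.56050884]] [0.40039093 0.28131828 0.92857537]
top 54.39487891162537 322.3433774720678 237.9282169450967 [[-0.00896969 -0.99964741 -0.02499182]
 [-0.9953352   0.01132631 -0.09580996]
 [ 0.09605925  0.02401585 -0.99508586]] [-0.04053934  0.55407783  1.10244937]
```

View pics/scene0.png

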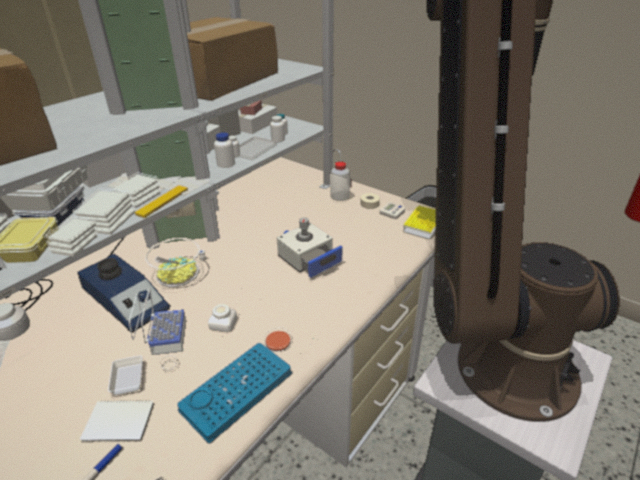

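View pics/top0.png

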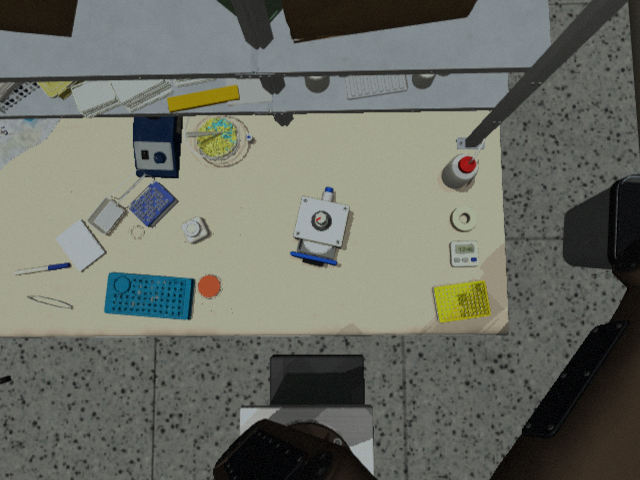

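The unit is near (320,220) in the top view, with the blue drawer front at about (315,258), facing the robot. I'll measure it from both views.

```bash
cat > h.py <<'E'
import numpy as np,cv2
from scipy.spatial.transform import Rotation as Ro
def load(n): return dict(np.load(n))
def cam(s,o=None):
    if 'R' in s: R=s['R'];t=s['t'];return R.T,-R.T@t
    T=np.array(s['T_tool_cam']);Rt=Ro.from_euler('xyz',o['orientation'],degrees=True).as_matrix()
    return Rt@T[:3,:3],Rt@T[:3,3]+o['tool_pos']
def rays(s,uv,o=None):
    f=240/np.tan(np.radians(float(s['fovy'])/2));uv=np.atleast_2d(uv).astype(float)
    d=np.c_[(uv[:,0]-s['cx'])/f,(uv[:,1]-s['cy'])/f,np.ones(len(uv))]
    A,c=cam(s,o);return c,d@A.T
def plane(s,uv,z,o=None):
    c,d=rays(s,uv,o);return c+d*((z-c[2])/d[:,2])[:,None]
def cloud(s,o=None):
    v,u=np.mgrid[:480,:640];c,d=rays(s,np.c_[u.ravel(),v.ravel()],o)
    return (c+d*s['z_map'].reshape(-1,1)).reshape(480,640,3)
def tri(l):
    A=0;b=0
    for c,d in l:
        d=d/np.linalg.norm(d);P=np.eye(3)-np.outer(d,d);A=A+P;b=b+P@c
    return np.linalg.solve(A,b)
E
python3 - <<'E'
from h import *
for n in('top','scene'):
    s=load(n+'0.npz');P=cloud(s);hsv=cv2.cvtColor(s['frame'],cv2.COLOR_RGB2HSV)
    box=(abs(P[...,0]-.52)<.15)&(abs(P[...,1])<.12)&(P[...,2]<.2)
    top=box&(abs(P[...,2]-.064)<.006)&(hsv[...,1]<60)
    q=P[top];print(n,top.sum(),np.median(q,0),cv2.minAreaRect(q[:,:2].astype(np.float32)*1000))
    bl=box&(P[...,2]>.01)&(hsv[...,0]>105)&(hsv[...,0]<130)&(hsv[...,1]>120)&(P[...,0]<.5)
    q=P[bl];print('blue',bl.sum(),q.min(0),q.max(0),cv2.minAreaRect(q[:,:2].astype(np.float32)*1000))
    hd=box&(P[...,2]>.095);q=P[hd];v,u=np.nonzero(hd);print('head',hd.sum(),q.mean(0),q[:,2].max(),u.mean(),v.mean())
E
```

```text
top 1904 [ 0.5896439  -0.04467811  0.06345936] ((575.2893676757812, -40.837371826171875), (115.77583312988281, 134.14439392089844), 77.0574951171875)
blue 68 [ 0.4893474  -0.07833019  0.01481822] [ 0.49958553 -0.02190113  0.06085972] ((497.6415100097656, -50.45880889892578), (56.948974609375, 8.314082145690918), 80.8989486694336)
head 109 [ 0.59070332 -0.04516684  0.11607289] 0.12284613879965622 320.73394495412845 217.54128440366972
scene 866 [ 0.57715211 -0.02785027  0.06458101] ((573.5355224609375, -34.803619384765625), (121.3355712890625, 132.86318969726562), 71.40462493896484)
blue 39 [ 0.48717143 -0.0709176   0.05208105] [ 0.49928409 -0.02034268  0.06014838] ((495.3935546875, -45.671329498291016), (51.02562713623047, 6.417781829833984), 75.89706420898438)
head 110 [ 0.58604608 -0.03774422  0.11200012] 0.1219025675455837 303.45454545454544 223.01818181818183
```

```bash
cat > go.py <<'E'
import sys
from h import *
from plant import ctrl
o=ctrl.get_obs();a=[float(x) for x in sys.argv[1:]]
R=Ro.from_euler('xyz',o['orientation'],degrees=True).as_matrix()
print('tool shift',np.round(R.T@(np.array(a[:3])-o['tool_pos']),4),'turn',round((o['orientation'][2]-a[3]+180)%360-180,2) if len(a)>3 else '')
print(np.round(o['tool_pos'],4),np.round(o['orientation'],2),'j6',round(o['joint_pos'][5],1),o['opening'],o['clock'])
E
python3 go.py .50 -.045 .28 170
```

```text
tool shift [-0.4307  0.4168 -0.0287] turn 35.76
[ 0.2933 -0.6075  0.2507] [ 1.7992e+02 -1.0000e-02 -1.5424e+02] j6 -16.5 0.08759577232938372 0.1
```

Careful with the scale: shifts go in shares of 0.6 m and turns go in shares of 90 degrees. That gives: -0.32 m is -0.5333, 0.31 m is 0.5167, 36 degrees is 0.4.

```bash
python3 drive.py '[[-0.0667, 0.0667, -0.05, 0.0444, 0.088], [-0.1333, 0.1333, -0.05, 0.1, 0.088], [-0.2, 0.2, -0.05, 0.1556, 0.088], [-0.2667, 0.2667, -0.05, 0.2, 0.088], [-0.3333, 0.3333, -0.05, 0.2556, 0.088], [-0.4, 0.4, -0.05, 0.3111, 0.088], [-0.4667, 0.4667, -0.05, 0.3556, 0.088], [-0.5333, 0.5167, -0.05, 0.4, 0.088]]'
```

```text
refused: ROWS must be an object with the rows under "deltas". Nothing was moved.
```

Refused on format, not on reach. It needs an object with the rows under "deltas".

```bash
python3 drive.py '{"deltas": [[-0.0667, 0.0667, -0.05, 0.0444, 0.088], [-0.1333, 0.1333, -0.05, 0.1, 0.088], [-0.2, 0.2, -0.05, 0.1556, 0.088], [-0.2667, 0.2667, -0.05, 0.2, 0.088], [-0.3333, 0.3333, -0.05, 0.2556, 0.088], [-0.4, 0.4, -0.05, 0.3111, 0.088], [-0.4667, 0.4667, -0.05, 0.3556, 0.088], [-0.5333, 0.5167, -0.05, 0.4, 0.088]]}'; python3 go.py .50 -.045 .28 170
```

```text
clock: 1.1
tool_pos: [0.4468, -0.1876, 0.2817]
orientation: [180.0, 0.0, 169.7]
force: [1.0, -0.2, 0.4]
opening: 0.0878
gripper_force: 0.0
tool shift [-0.0267  0.1498  0.0018] turn -0.33
[ 0.4468 -0.1876  0.2817] [1.7998e+02 2.0000e-02 1.6967e+02] j6 -100.9 0.08777825148170773 1.1
```

In the tool's units: 0.15 m is 0.25, 0.1 m is 0.1667.

```bash
python3 drive.py '{"deltas": [[-0.0167, 0.0833, 0, 0, 0.088], [-0.0333, 0.1667, 0, 0, 0.088], [-0.045, 0.25, 0, 0, 0.088], [-0.045, 0.25, 0, 0, 0.088], [-0.045, 0.25, 0, 0, 0.088]]}'
python3 - <<'E'
from h import *
from plant import ctrl
o=ctrl.get_obs();s=ctrl.snapshot('wrist');print(np.round(o['joint_pos'],1))
cv2.imwrite('pics/w0.png',s['frame'][:,:,::-1]);np.savez('w0.npz',**s,**o)
E
```

```text
clock: 1.72
tool_pos: [0.4997, -0.0467, 0.2812]
orientation: [-180.0, -0.0, 169.8]
force: [0.0, -0.2, -0.3]
opening: 0.0876
gripper_force: 0.0
[  17.1    3.   -17.9   -0.   -69.2 -117.3]
```

View pics/w0.png

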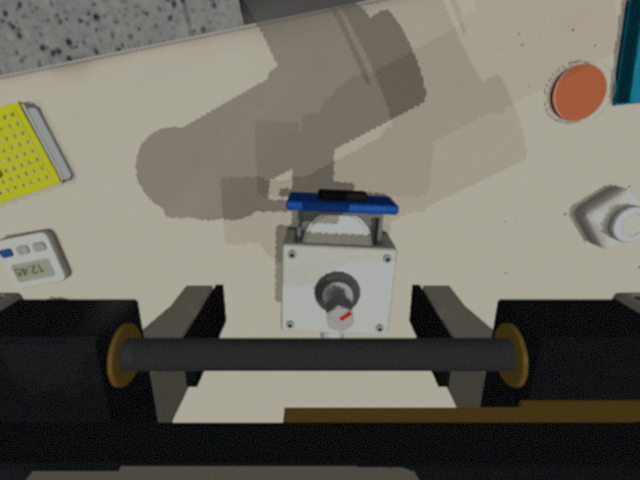

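Wrist view: unit spans (282–396, 232–333), blue front about (343,204), bolt head about (341,318), red stripe pointing up-right. Next, the numbers.

```bash
cat > meas.py <<'E'
import sys
from h import *
def meas(f):
    s=load(f);o=s;P=cloud(s,o);hsv=cv2.cvtColor(s['frame'],cv2.COLOR_RGB2HSV);H,S,V=cv2.split(hsv)
    box=(abs(P[...,0]-.56)<.13)&(abs(P[...,1]+.045)<.1)
    m=(box&(abs(P[...,2]-.064)<.006)&(S<60)).astype(np.uint8)
    m=cv2.morphologyEx(m,cv2.MORPH_OPEN,np.ones((9,9)))
    c=max(cv2.findContours(m,0,2)[0],key=cv2.contourArea)
    q=plane(s,c[:,0],.064,o);(ce,sz,an)=cv2.minAreaRect((q[:,:2]*1000).astype(np.float32));print('top',ce,sz,an)
    b=box&(H>105)&(H<130)&(S>120)&(P[...,2]>.05)&(P[...,2]<.062)&(P[...,0]<.53)
    q=P[b];(ce,sz,an)=cv2.minAreaRect((q[:,:2]*1000).astype(np.float32));print('blue',ce,sz,an,q[:,2].max())
    h=box&(P[...,2]>.112)&(P[...,2]<.13);v,u=np.nonzero(h)
    if h.sum(): print('head top',h.sum(),P[h].mean(0),np.median(P[h][:,2]),'px',u.mean(),v.mean())
    r=box&((H<8)|(H>172))&(S>120)&(P[...,2]>.09);v,u=np.nonzero(r)
    if len(u): 
        z=float(np.median(P[h][:,2])) if h.sum() else .11;q=plane(s,np.c_[u,v],z,o);hc=P[h].mean(0)[:2] if h.sum() else q[:,:2].mean(0)
        d=q[:,:2]-hc;e=d[np.argmax((d**2).sum(1))];print('red n',len(u),'mean',q.mean(0),'dir mean',np.degrees(np.arctan2(d[:,1].mean(),d[:,0].mean())),'end',np.degrees(np.arctan2(e[1],e[0])),np.hypot(*e))
        l=cv2.fitLine(d.astype(np.float32),2,0,.01,.01).ravel();print('line',np.degrees(np.arctan2(l[1],l[0])))
    return s
if __name__=='__main__':meas(sys.argv[1])
E
python3 meas.py w0.npz; python3 -c "
import cv2;a=cv2.imread('pics/w0.png')[180:345,270:410];cv2.imwrite('pics/w0c.png',cv2.resize(a,None,fx=3.6,fy=3.6,interpolation=2))"
```

```text
top (589.2686157226562, -40.250892639160156) (115.29656219482422, 100.64971923828125) 77.84636688232422
blue (500.8328552246094, -20.59490966796875) (108.58145904541016, 18.575429916381836) 76.82490539550781 0.06115857960869797
head top 642 [ 0.58907528 -0.04060713  0.11911853] 0.11962001950654022 px 340.0093457943925 316.45482866043614
red n 561 mean [ 0.65787695 -0.07392577  0.11962002] dir mean -25.839553053797253 end -74.7023343029907 0.37405883865627576
line 82.142784
```

View pics/w0c.png

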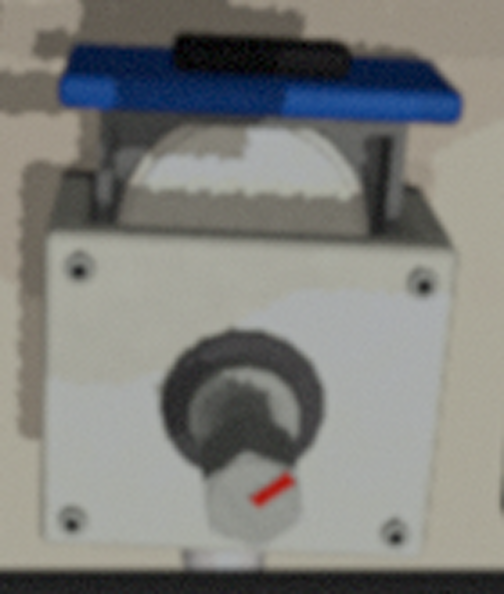

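```bash
python3 - <<'E'
from h import *
s=load('w0.npz');f=s['frame'].astype(int)
m=np.zeros((480,640),bool);m[285:340,320:370]=((f[...,0]-f[...,1]>50)&(f[...,0]-f[...,2]>50))[285:340,320:370]
v,u=np.nonzero(m);q=plane(s,np.c_[u,v],.119,s)[:,:2].astype(np.float32);l=cv2.fitLine(q,2,0,.01,.01).ravel()
print(len(u),q.mean(0),'stripe angle mod 180',np.degrees(np.arctan2(l[1],l[0])))
P=cloud(s,s);k=(f.max(2)<45)&(P[...,2]>.03)&(P[...,2]<.06)&(P[...,0]<.55)&(P[...,0]>.4)&(abs(P[...,1]+.03)<.08)
a=np.radians(-12.3);X=np.array([np.cos(a),np.sin(a)]);q=P[k]-[.589,-.0405,0];print('bar unit-x pct',np.percentile(q[:,:2]@X,[2,50,98]),'y',np.median(q[:,:2]@[-X[1],X[0]]),'z',np.percentile(q[:,2],98),k.sum())
E
python3 - <<'E'
import numpy as np
a=np.radians(-12.3);X=np.array([np.cos(a),np.sin(a)]);print(np.array([.589,-.0405])-.145*X)
E
python3 go.py .447 -.0096 .28 167.7
```

```text
52 [ 0.58922243 -0.03575456] stripe angle mod 180 -62.267662
bar unit-x pct [-0.10121216 -0.09679412 -0.09109204] y 8.77337401919513e-05 z 0.05311788918623172 502
[ 0.44732839 -0.00961059]
tool shift [0.0585 0.0276 0.0014] turn 2.06
[ 0.4996 -0.0472  0.2813] [-1.7998e+02 -3.0000e-02  1.6976e+02] j6 -117.3 0.08758497754760684 1.775
```

In the tool's units: 0.223 m is 0.3717, 0.2 m is 0.3333, 2 degrees is 0.0222.

```bash
python3 drive.py '{"deltas": [[0.05, 0.0233, 0, 0.0222, 0.0], [0.0967, 0.045, 0, 0.0222, 0.0], [0.0967, 0.045, 0.0833, 0.0222, 0], [0.0967, 0.045, 0.1667, 0.0222, 0], [0.0967, 0.045, 0.25, 0.0222, 0], [0.0967, 0.045, 0.3333, 0.0222, 0], [0.0967, 0.045, 0.3717, 0.0222, 0], [0.0967, 0.045, 0.3717, 0.0222, 0]]}'; python3 go.py .447 -.0096 .058 167.7
```

```text
clock: 2.78
tool_pos: [0.4464, -0.0114, 0.0573]
orientation: [-179.9, -0.2, 167.7]
force: [-0.3, 0.6, 0.1]
opening: 0.0135
gripper_force: 0.0
tool shift [-0.0002  0.0019 -0.0007] turn -0.04
[ 0.4464 -0.0114  0.0573] [-179.86   -0.19  167.66] j6 -126.3 0.013450555689858 2.775
```

In the tool's units: -0.054 m is -0.09, -0.046 m is -0.0767.

```bash
python3 drive.py '{"deltas": [[-0.0167, 0.0033, 0, 0, 0], [-0.0333, 0.0033, 0, 0, 0], [-0.05, 0.0033, 0, 0, 0], [-0.0633, 0.0033, 0, 0, 0], [-0.0767, 0.0033, 0, 0, 0], [-0.09, 0.0033, 0, 0, 0], [-0.09, 0.0033, 0, 0, 0]]}'; python3 go.py .589 -.0405 .058 167.7
```

```text
clock: 3.65
tool_pos: [0.5016, -0.0194, 0.0584]
orientation: [180.0, 0.0, 167.8]
force: [-0.4, -0.5, 0.6]
opening: 0.0005
gripper_force: 0.0
tool shift [-0.0899 -0.0021  0.0004] turn 0.06
[ 0.5016 -0.0194  0.0584] [1.8000e+02 1.0000e-02 1.6776e+02] j6 -122.5 0.0005459479031928808 3.65
```

In the tool's units: -0.008 m is -0.0133, -0.006 m is -0.01.

```bash
python3 drive.py '{"deltas": [[-0.0033, 0, 0, 0, 0], [-0.0067, 0, 0, 0, 0], [-0.01, 0, 0, 0, 0], [-0.0133, 0, 0, 0, 0]]}';python3 drive.py '{"deltas": [[-0.0033, 0, 0, 0, 0], [-0.0067, 0, 0, 0, 0], [-0.0067, 0, 0, 0, 0]]}'; python3 go.py .589 -.0405 .058 167.7
```

```text
clock: 4.15
tool_pos: [0.5074, -0.021, 0.0583]
orientation: [-180.0, -0.1, 167.8]
force: [-3.7, 1.3, 2.2]
opening: 0.0006
gripper_force: 2.3
clock: 4.53
tool_pos: [0.5127, -0.022, 0.0585]
orientation: [-180.0, -0.0, 167.8]
force: [-2.8, 1.1, 0.4]
opening: 0.0007
gripper_force: 1.2
tool shift [-0.0785 -0.0019  0.0005] turn 0.06
[ 0.5127 -0.022   0.0585] [-1.7999e+02 -1.0000e-02  1.6776e+02] j6 -121.7 0.0007359531988000731 4.525
```

In the tool's units: -0.004 m is -0.0067, -0.002 m is -0.0033.

```bash
for i in 1 2; do python3 drive.py '{"deltas": [[-0.0033, 0, 0, 0, 0], [-0.0067, 0, 0, 0, 0], [-0.0067, 0, 0, 0, 0]]}'|egrep 'pos|force:'; done; python3 go.py .589 -.0405 .058 167.7
```

```text
tool_pos: [0.5129, -0.0226, 0.058]
force: [-16.6, 9.1, 10.5]
gripper_force: 8.9
tool_pos: [0.513, -0.0232, 0.0575]
force: [-29.3, 19.4, 22.8]
gripper_force: 16.5
tool shift [-0.0779 -0.0006 -0.0015] turn -0.06
[ 0.513  -0.0232  0.0575] [-179.84   -0.72  167.64] j6 -121.2 0.0002215930475948137 5.275
```

In the tool's units: -0.16 m is -0.2667, -0.05 m is -0.0833.

```bash
python3 drive.py '{"deltas": [[0.0333, 0, 0, 0, 0], [0.0667, 0, 0, 0, 0.03], [0.0667, 0, -0.0833, 0, 0.088], [0.0667, 0, -0.1667, 0, 0.088], [0.0667, 0, -0.2667, 0, 0.088], [0.0667, 0, -0.2667, 0, 0.088], [0.0667, 0, -0.2667, 0, 0.088]]}'
python3 - <<'E'
from h import *
from plant import ctrl
from meas import meas
o=ctrl.get_obs();s=ctrl.snapshot('wrist');np.savez('w1.npz',**s,**o);print(o['tool_pos'],o['orientation'])
cv2.imwrite('pics/w1.png',s['frame'][:,:,::-1])
meas('w1.npz')
E
```

```text
clock: 6.15
tool_pos: [0.4817, -0.015, 0.2189]
orientation: [179.9, 0.1, 167.8]
force: [-0.0, -0.5, -1.4]
opening: 0.0545
gripper_force: 0.0
[ 0.48173596 -0.01499542  0.21890635] [1.79932130e+02 9.11216455e-02 1.67763598e+02]
top (561.6088256835938, -29.92342758178711) (103.44593811035156, 43.40580749511719) 77.78019714355469
blue (524.9541625976562, -56.30628204345703) (50.11004638671875, 9.939250946044922) 89.56403350830078 0.06017813490747459
head top 872 [ 0.589007   -0.04035458  0.11904248] 0.11953365150242251 px 312.5642201834862 385.0011467889908
red n 162 mean [ 0.58603442 -0.02697639  0.11953365] dir mean 102.52736695360366 end 62.72964270211318 0.2552910357400252
line 84.413445
```

View pics/w1.png

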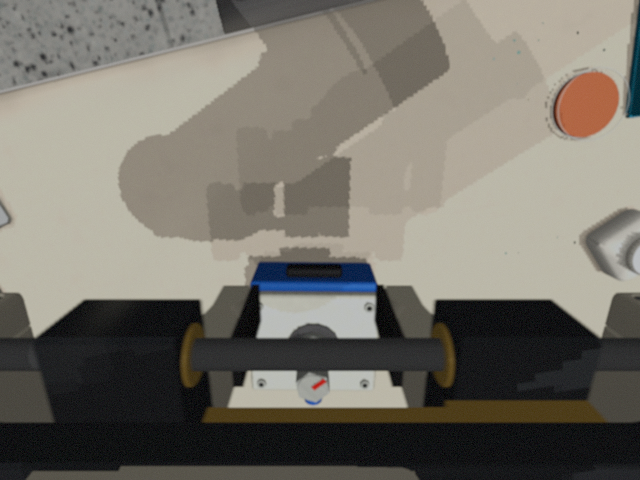

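The drawer is home: the blue front sits flush at (313,275). The bolt head is at (313,385), stripe up-right, about 57° clockwise from the unit's -x. Flats line up with the current yaw, so I grip here.

```bash
python3 go.py .589 -.0405 .114 167.7
```

```text
tool shift [-0.1107 -0.0019  0.104 ] turn 0.06
[ 0.4812 -0.0152  0.218 ] [ 1.8000e+02 -1.0000e-02  1.6776e+02] j6 -123.9 0.059029313105671846 6.2
```

In the tool's units: -0.111 m is -0.185, 0.104 m is 0.1733.

```bash
python3 drive.py '{"deltas": [[-0.0833, -0.0017, 0, 0, 0.06], [-0.1667, -0.0033, 0, 0, 0.06], [-0.185, -0.0033, 0.0333, 0, 0.06], [-0.185, -0.0033, 0.1, 0, 0.06], [-0.185, -0.0033, 0.1733, 0, 0.06], [-0.185, -0.0033, 0.1733, 0, 0.06]]}'; python3 go.py .589 -.0405 .114 167.7
```

```text
clock: 6.95
tool_pos: [0.5858, -0.0412, 0.1099]
orientation: [-179.8, -0.5, 167.7]
force: [-0.1, 0.2, 0.9]
opening: 0.0601
gripper_force: 0.0
tool shift [-0.003   0.0013 -0.0041] turn 0.03
[ 0.5858 -0.0412  0.1099] [-179.79   -0.51  167.73] j6 -117.2 0.06011879720327107 6.95
```

```bash
python3 drive.py '{"deltas": [[0, 0, 0, 0, 0.06], [0, 0, 0, 0, 0.06]]}'; python3 go.py .589 -.0405 .114 167.7
```

```text
clock: 7.2
tool_pos: [0.5905, -0.0403, 0.1164]
orientation: [179.9, 0.2, 167.8]
force: [0.3, -0.7, 0.3]
opening: 0.0604
gripper_force: 0.0
tool shift [ 0.0014 -0.0005  0.0024] turn 0.09
[ 0.5905 -0.0403  0.1164] [1.7994e+02 1.5000e-01 1.6779e+02] j6 -117.2 0.060370446616516124 7.2
```

Close on the head, settling slightly lower.

In the tool's units: 0.001 m is 0.0017.

```bash
python3 drive.py '{"deltas": [[0.0017, 0, 0.0017, 0, 0.0], [0.0017, 0, 0.0017, 0, 0], [0.0017, 0, 0.0017, 0, 0], [0.0017, 0, 0.0017, 0, 0], [0.0017, 0, 0.0017, 0, 0], [0.0017, 0, 0.0017, 0, 0]]}'; python3 go.py .589 -.0405 .114 167.7
```

```text
clock: 7.95
tool_pos: [0.588, -0.0411, 0.1135]
orientation: [-179.9, -0.0, 167.8]
force: [-0.9, -4.2, 2.2]
opening: 0.0243
gripper_force: 30.0
tool shift [-0.0008  0.0008 -0.0005] turn 0.06
[ 0.588  -0.0411  0.1135] [-1.7994e+02 -5.0000e-02  1.6776e+02] j6 -117.3 0.024250503685516112 7.95
```

In the tool's units: -0.0011 m is -0.0018, -0.001 m is -0.0017, -80 degrees is -0.8889.

```bash
python3 drive.py '{"deltas": [[0, 0, -0.0003, -0.1111, 0], [0, 0, -0.0005, -0.2222, 0], [0, 0, -0.0008, -0.3333, 0], [0, 0, -0.001, -0.4444, 0], [0, 0, -0.0013, -0.5556, 0], [0, 0, -0.0015, -0.6667, 0], [0, 0, -0.0017, -0.7778, 0], [0, 0, -0.0018, -0.8889, 0]]}'; python3 drive.py '{"deltas": [[0, 0, 0, 0, 0], [0, 0, 0, 0, 0]]}'; python3 go.py .589 -.0405 .114 167.7
```

```text
clock: 8.95
tool_pos: [0.5895, -0.0441, 0.1148]
orientation: [-179.9, -0.2, -111.9]
force: [8.0, -23.8, -5.6]
opening: 0.0244
gripper_force: 30.0
clock: 9.2
tool_pos: [0.5896, -0.0441, 0.1148]
orientation: [-179.9, -0.2, -112.2]
force: [7.1, -23.5, -5.4]
opening: 0.0249
gripper_force: 30.0
tool shift [-0.0031  0.0019  0.0008] turn 80.06
[ 0.5896 -0.0441  0.1148] [-179.85   -0.22 -112.24] j6 -37.3 0.024905822494924155 9.2
```

```bash
python3 drive.py '{"deltas": [[0, 0, 0, 0, 0.05], [0, 0, 0, 0, 0.05], [0, 0, 0, 0, 0.05], [0, 0, 0, 0, 0.05]]}'; python3 go.py .589 -.0405 .114 167.7
python3 - <<'E'
from h import *
from plant import ctrl
for n in('scene','top'):
    s=ctrl.snapshot(n);np.savez(n+'1.npz',**s)
    b=load(n+'0.npz');
    cv2.imwrite(f'pics/{n}1.png',np.hstack([cv2.resize(x['frame'][190:280,260:360,::-1] if n=='scene' else x['frame'][180:270,270:370,::-1],None,fx=4,fy=4,interpolation=2) for x in (b,s)]))
E
```

```text
clock: 9.7
tool_pos: [0.5885, -0.0399, 0.1147]
orientation: [180.0, 0.0, -112.2]
force: [-0.2, -0.1, 0.6]
opening: 0.0492
gripper_force: 0.0
tool shift [ 0.0004 -0.0007  0.0007] turn 80.1
[ 0.5885 -0.0399  0.1147] [ 1.800e+02  1.000e-02 -1.122e+02] j6 -37.3 0.049165497243887794 9.7
```

View pics/scene1.png

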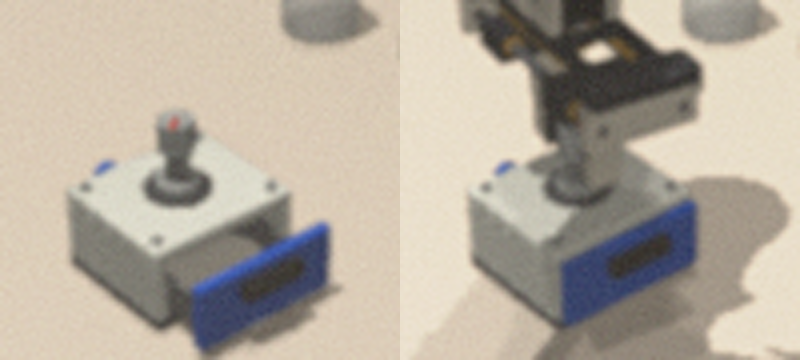

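In the tool's units: 0.11 m is 0.1833, -0.105 m is -0.175.

```bash
python3 drive.py '{"deltas": [[0, 0, -0.0833, 0, 0.06], [0.05, 0, -0.1667, 0, 0.07], [0.1333, 0, -0.175, 0, 0.08], [0.1833, 0, -0.175, 0, 0.088], [0.1833, 0, -0.175, 0, 0.088], [0.1833, 0, -0.175, 0, 0.088]]}'
python3 - <<'E'
from h import *
from plant import ctrl
from meas import meas
o=ctrl.get_obs();s=ctrl.snapshot('wrist');np.savez('w2.npz',**s,**o);print(o['tool_pos'],o['orientation'])
P=cloud(s,o);k=(np.hypot(P[...,0]-.590,P[...,1]+.041)<.013)&(P[...,2]>.09)&(P[...,2]<.14);print('head',k.sum(),np.median(P[k],0))
v,u=np.nonzero(k);u0,v0=int(u.mean()),int(v.mean())
cv2.imwrite('pics/w2.png',cv2.resize(s['frame'][max(v0-60,0):v0+60,u0-80:u0+80,::-1],None,fx=4,fy=4,interpolation=2));print(u0,v0)
E
```

```text
clock: 10.55
tool_pos: [0.547, -0.142, 0.2197]
orientation: [-180.0, 0.0, -112.2]
force: [0.8, 0.1, -0.2]
opening: 0.0873
gripper_force: 0.0
[ 0.54702629 -0.14199397  0.21972097] [-1.79988784e+02  9.05005351e-03 -1.12242415e+02]
head 617 [ 0.59074275 -0.04042011  0.1161545 ]
314 380
```

View pics/w2.png

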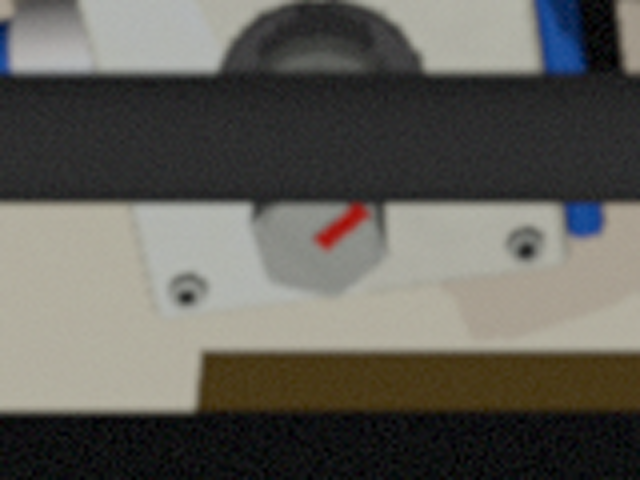

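Head top is down from 119.5 to 116.2 mm, with the stripe at crop (320,240)→(365,208): the bolt has dropped, at about -0.4 rad. I'll rotate back 180° and regrip.

In the tool's units: -0.1095 m is -0.1825, -0.08 m is -0.1333, -80 degrees is -0.8889.

```bash
python3 go.py .5906 -.0413 .111; python3 drive.py '{"deltas": [[-0.0667, 0, 0, -0.1111, 0.07], [-0.1333, 0, 0, -0.2222, 0.07], [-0.1825, 0.005, 0, -0.3333, 0.07], [-0.1825, 0.005, 0, -0.4444, 0.07], [-0.1825, 0.005, 0, -0.5556, 0.07], [-0.1825, 0.005, 0, -0.6667, 0.07], [-0.1825, 0.005, 0, -0.7778, 0.07], [-0.1825, 0.005, 0, -0.8889, 0.07]]}'; python3 drive.py '{"deltas": [[0, 0, 0, -0.1111, 0.07], [0, 0, 0, -0.2222, 0.07], [0, 0, 0, -0.3333, 0.07], [0, 0, 0, -0.4444, 0.07], [0, 0, 0, -0.5556, 0.07], [0, 0, 0, -0.6667, 0.07], [0, 0, 0, -0.7778, 0.07], [0, 0, 0, -0.8889, 0.07]]}' ; python3 drive.py '{"deltas": [[0, 0, 0, -0.1111, 0.07], [0, 0, 0, -0.2222, 0.07], [0, 0, 0, -0.2222, 0.07]]}'; python3 go.py .5906 -.0413 .111
```

```text
tool shift [-0.1093 -0.0023  0.1086] turn 
[ 0.5472 -0.1417  0.2196] [-1.8000e+02  1.0000e-02 -1.1221e+02] j6 -27.5 0.08738109277377169 10.6
clock: 11.6
tool_pos: [0.5858, -0.0385, 0.2193]
orientation: [180.0, 0.0, -31.8]
force: [-0.3, 0.2, -0.8]
opening: 0.07
gripper_force: 0.0
clock: 12.6
tool_pos: [0.5858, -0.0386, 0.2194]
orientation: [-180.0, 0.0, 48.2]
force: [0.7, 0.2, -0.0]
opening: 0.0697
gripper_force: 0.0
clock: 12.98
tool_pos: [0.5857, -0.0388, 0.2194]
orientation: [-180.0, 0.0, 67.8]
force: [0.5, -0.2, -0.4]
opening: 0.0703
gripper_force: 0.0
tool shift [-0.0005  0.0055  0.1084] turn 
[ 0.5857 -0.0388  0.2194] [-1.7998e+02  1.0000e-02  6.7770e+01] j6 142.5 0.07031314111915228 12.975
```

In the tool's units: 0.108 m is 0.18, 0.0055 m is 0.0092, -4 degrees is -0.0444.

```bash
python3 drive.py '{"deltas": [[-0.0008, 0.0092, 0.05, -0.0444, 0.06], [-0.0008, 0.0092, 0.1167, -0.0444, 0.06], [-0.0008, 0.0092, 0.18, -0.0444, 0.06], [-0.0008, 0.0092, 0.18, -0.0444, 0.06], [-0.0008, 0.0092, 0.18, -0.0444, 0.06]]}'; python3 drive.py '{"deltas": [[0, 0, 0, 0, 0], [0, 0, 0, 0, 0], [0, 0, 0, 0, 0], [0, 0, 0, 0, 0], [0, 0, 0, 0, 0], [0, 0, 0, 0, 0]]}'; python3 go.py .5906 -.0413 .111
```

```text
clock: 13.6
tool_pos: [0.5914, -0.0419, 0.1129]
orientation: [179.9, -0.0, 71.7]
force: [0.7, -0.0, 0.4]
opening: 0.0598
gripper_force: 0.0
clock: 14.35
tool_pos: [0.591, -0.0423, 0.112]
orientation: [179.9, -0.0, 71.8]
force: [1.9, -2.1, 0.5]
opening: 0.0247
gripper_force: 30.0
tool shift [ 0.0009 -0.0007  0.001 ] turn 
[ 0.591  -0.0423  0.112 ] [ 1.7994e+02 -1.0000e-02  7.1780e+01] j6 147.0 0.024705983597894478 14.35
```

In the tool's units: 0.0011 m is 0.0018, 0.001 m is 0.0017, 80 degrees is 0.8889.

```bash
python3 drive.py '{"deltas": [[0, 0, 0.0002, 0.1111, 0], [0, 0, 0.0005, 0.2222, 0], [0, 0, 0.0007, 0.3333, 0], [0, 0, 0.001, 0.4444, 0], [0, 0, 0.0012, 0.5556, 0], [0, 0, 0.0013, 0.6667, 0], [0, 0, 0.0017, 0.7778, 0], [0, 0, 0.0018, 0.8889, 0]]}'; python3 go.py .5906 -.0413 .111
```

```text
clock: 15.35
tool_pos: [0.591, -0.0422, 0.1108]
orientation: [-180.0, -0.1, -8.5]
force: [3.6, -1.2, -1.4]
opening: 0.0245
gripper_force: 30.0
tool shift [-0.0006 -0.0009 -0.0002] turn 
[ 0.591  -0.0422  0.1108] [-1.7999e+02 -6.0000e-02 -8.5500e+00] j6 66.6 0.024538213801964043 15.35
```

Low side forces, well centred. Continue.

In the tool's units: 0.0011 m is 0.0018, 0.001 m is 0.0017, 80 degrees is 0.8889.

```bash
python3 drive.py '{"deltas": [[0, 0, 0.0002, 0.1111, 0], [0, 0, 0.0005, 0.2222, 0], [0, 0, 0.0007, 0.3333, 0], [0, 0, 0.001, 0.4444, 0], [0, 0, 0.0012, 0.5556, 0], [0, 0, 0.0013, 0.6667, 0], [0, 0, 0.0017, 0.7778, 0], [0, 0, 0.0018, 0.8889, 0]]}'; python3 drive.py '{"deltas": [[0, 0, 0.0002, 0.1111, 0], [0, 0, 0.0005, 0.2222, 0], [0, 0, 0.0007, 0.3333, 0], [0, 0, 0.001, 0.4444, 0], [0, 0, 0.0012, 0.5556, 0], [0, 0, 0.0013, 0.6667, 0], [0, 0, 0.0017, 0.7778, 0], [0, 0, 0.0018, 0.8889, 0]]}'; python3 drive.py '{"deltas": [[0, 0, 0.0002, 0.1111, 0], [0, 0, 0.0005, 0.2222, 0], [0, 0, 0.0007, 0.3333, 0], [0, 0, 0.001, 0.4444, 0], [0, 0, 0.001, 0.4444, 0]]}'; python3 go.py .5906 -.0413 .111
```

```text
clock: 16.35
tool_pos: [0.5911, -0.0423, 0.1097]
orientation: [-179.9, -0.0, -88.5]
force: [2.6, -1.6, 0.5]
opening: 0.0248
gripper_force: 30.0
clock: 17.35
tool_pos: [0.5912, -0.0424, 0.1086]
orientation: [-180.0, 0.1, -168.5]
force: [2.1, -1.7, 0.5]
opening: 0.0248
gripper_force: 30.0
clock: 17.98
tool_pos: [0.591, -0.0423, 0.1079]
orientation: [180.0, 0.1, 151.8]
force: [3.5, -2.2, -0.1]
opening: 0.0248
gripper_force: 30.0
tool shift [ 0.0008  0.0007 -0.0031] turn 
[ 0.591  -0.0423  0.1079] [1.7998e+02 5.0000e-02 1.5184e+02] j6 -133.0 0.02480923000327179 17.975
```

In the tool's units: -40 degrees is -0.4444.

```bash
python3 drive.py '{"deltas": [[0, 0, 0, 0, 0.06], [0, 0, 0, 0, 0.06], [0, 0, 0, 0, 0.06], [0, 0, 0, -0.1111, 0.06], [0, 0, 0, -0.2222, 0.06], [0, 0, 0, -0.3333, 0.06], [0, 0, 0, -0.4444, 0.06]]}'; python3 drive.py '{"deltas": [[0, 0, 0, -0.1111, 0.06], [0, 0, 0, -0.2222, 0.06], [0, 0, 0, -0.3333, 0.06], [0, 0, 0, -0.4444, 0.06], [0, 0, 0, -0.5556, 0.06], [0, 0, 0, -0.6667, 0.06], [0, 0, 0, -0.7778, 0.06], [0, 0, 0, -0.8889, 0.06]]}';  python3 drive.py '{"deltas": [[0, 0, 0, 0, 0], [0, 0, 0, 0, 0], [0, 0, 0, 0, 0], [0, 0, 0, 0, 0], [0, 0, 0, 0, 0], [0, 0, 0, 0, 0]]}'; python3 go.py .5906 -.0413 .111
```

```text
clock: 18.85
tool_pos: [0.5901, -0.0422, 0.1077]
orientation: [180.0, -0.0, -167.9]
force: [-0.2, 0.0, 0.5]
opening: 0.0601
gripper_force: 0.0
clock: 19.85
tool_pos: [0.5901, -0.0422, 0.1077]
orientation: [180.0, 0.0, -87.9]
force: [0.5, -0.1, 0.5]
opening: 0.0603
gripper_force: 0.0
clock: 20.6
tool_pos: [0.591, -0.0422, 0.108]
orientation: [-179.9, -0.0, -88.2]
force: [2.4, -0.3, 0.9]
opening: 0.0247
gripper_force: 30.0
tool shift [-0.0009  0.0003 -0.003 ] turn 
[ 0.591  -0.0422  0.108 ] [-179.94   -0.    -88.23] j6 -13.1 0.024689730515057275 20.6
```

In the tool's units: 0.0011 m is 0.0018, 0.001 m is 0.0017, 80 degrees is 0.8889.

```bash
python3 drive.py '{"deltas": [[0, 0, 0.0002, 0.1111, 0], [0, 0, 0.0005, 0.2222, 0], [0, 0, 0.0007, 0.3333, 0], [0, 0, 0.001, 0.4444, 0], [0, 0, 0.0012, 0.5556, 0], [0, 0, 0.0013, 0.6667, 0], [0, 0, 0.0017, 0.7778, 0], [0, 0, 0.0018, 0.8889, 0]]}'; python3 drive.py '{"deltas": [[0, 0, 0.0002, 0.1111, 0], [0, 0, 0.0005, 0.2222, 0], [0, 0, 0.0005, 0.2222, 0], [0, 0, 0.0005, 0.2222, 0]]}'; python3 go.py .5906 -.0413 .111
```

```text
clock: 21.6
tool_pos: [0.5912, -0.0424, 0.1067]
orientation: [-180.0, 0.1, -168.6]
force: [4.5, -1.4, -1.2]
opening: 0.0248
gripper_force: 30.0
clock: 22.1
tool_pos: [0.5911, -0.0424, 0.1066]
orientation: [-180.0, 0.1, 172.0]
force: [5.5, -2.2, -1.1]
opening: 0.0246
gripper_force: 30.0
tool shift [ 0.0006  0.001  -0.0044] turn 
[ 0.5911 -0.0424  0.1066] [-1.8000e+02  7.0000e-02  1.7202e+02] j6 -112.8 0.024589206700282987 22.1
```

Verify by looking: open, back off, check stripe and height.

In the tool's units: -0.11 m is -0.1833, -0.1 m is -0.1667.

```bash
python3 drive.py '{"deltas": [[0, 0, 0, 0, 0.07], [0, 0, 0, 0, 0.07], [0, 0, -0.0833, 0, 0.07], [0.05, 0, -0.1667, 0, 0.07], [0.1333, 0, -0.1833, 0, 0.08], [0.1833, 0, -0.1833, 0, 0.088], [0.1833, 0, -0.1833, 0, 0.088], [0.1833, 0, -0.1833, 0, 0.088]]}'
python3 - <<'E'
from h import *
from plant import ctrl
o=ctrl.get_obs();s=ctrl.snapshot('wrist');np.savez('w3.npz',**s,**o);print(o['tool_pos'],o['orientation'])
P=cloud(s,o);k=(np.hypot(P[...,0]-.590,P[...,1]+.041)<.013)&(P[...,2]>.09)&(P[...,2]<.14);print('head',k.sum(),np.median(P[k],0))
v,u=np.nonzero(k);u0,v0=int(u.mean()),int(v.mean())
cv2.imwrite('pics/w3.png',cv2.resize(s['frame'][v0-130:v0+50,u0-100:u0+100,::-1],None,fx=3.3,fy=3.3,interpolation=2));print(u0,v0)
E
```

```text
clock: 23.1
tool_pos: [0.4818, -0.0264, 0.2166]
orientation: [180.0, 0.0, 171.8]
force: [-0.2, -0.4, 0.0]
opening: 0.0874
gripper_force: 0.0
[ 0.4817959  -0.02637184  0.21658364] [1.79991386e+02 2.01827339e-02 1.71835929e+02]
head 598 [ 0.59134075 -0.04113596  0.11069112]
316 380
```

View pics/w3.png

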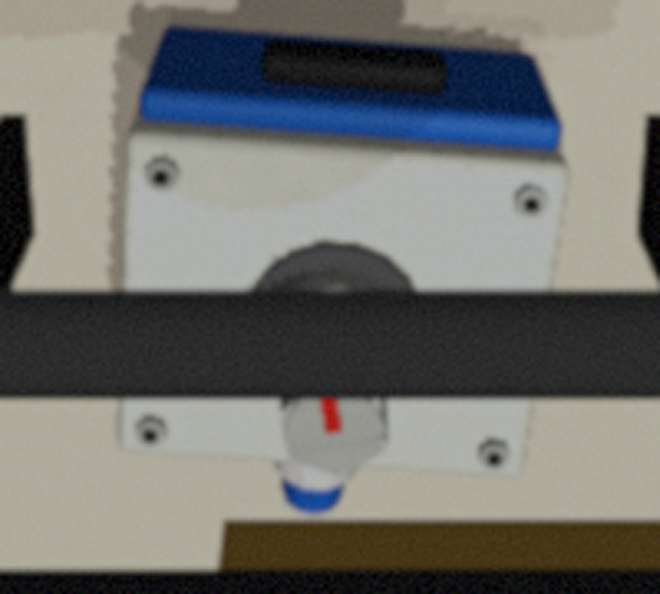

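The drawer is home, the stripe at crop (330,415) points to it (about 350°), and the head top is at 110.7 mm, one turn in. Regrip and hold.

In the tool's units: -0.11 m is -0.1833, 0.07 m is 0.1167, -5 degrees is -0.0556.

```bash
python3 drive.py '{"deltas": [[-0.0833, 0, 0, -0.0556, 0.07], [-0.1833, 0, 0, -0.0556, 0.06], [-0.1833, 0, 0.05, -0.0556, 0.06], [-0.1833, 0, 0.1167, -0.0556, 0.06], [-0.1833, 0, 0.1833, -0.0556, 0.06], [-0.1833, 0, 0.1833, -0.0556, 0.06], [-0.1833, 0, 0.1833, -0.0556, 0.06]]}'; python3 drive.py '{"deltas": [[0, 0, 0, 0, 0], [0, 0, 0, 0, 0], [0, 0, 0, 0, 0], [0, 0, 0, 0, 0], [0, 0, 0, 0, 0], [0, 0, 0, 0, 0]]}'; python3 drive.py '{"deltas": [[0, 0, 0, 0.0556, 0], [0, 0, 0.0003, 0.1111, 0], [0, 0, 0.0003, 0.1111, 0], [0, 0, 0.0003, 0.1111, 0], [0, 0, 0.0003, 0.1111, 0], [0, 0, 0.0003, 0.1111, 0]]}'
```

```text
clock: 24.02
tool_pos: [0.5916, -0.0423, 0.1072]
orientation: [-180.0, 0.0, 176.8]
force: [0.0, 0.3, 1.2]
opening: 0.0602
gripper_force: 0.0
clock: 24.78
tool_pos: [0.5905, -0.0423, 0.1066]
orientation: [-180.0, 0.0, 176.8]
force: [-1.3, -0.6, 1.6]
opening: 0.0241
gripper_force: 30.0
clock: 25.52
tool_pos: [0.5905, -0.0422, 0.1062]
orientation: [180.0, 0.0, 166.8]
force: [0.3, -0.4, 2.0]
opening: 0.0238
gripper_force: 30.0
```

```bash
python3 -c "
from plant import ctrl
print(ctrl.close_job())"
```

```text
the job is handed in; nothing more can be done
None
```

I handed the job in at about 25 s, with no verdict returned: the drawer is home, and the bolt dropped, was turned about one full turn forward (roughly 360°), and is still held at 30 N.

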